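# Lock the slicer's receiving tray with its T-bolt

## Robot

A 6-joint arm with a two-finger parallel gripper is mounted at the origin on the work surface. World frame = base frame: x ahead of the robot, y to its left, z up, the work surface at z = 0. Lengths are in m, angles in rad, forces in N, time in s.
With the tool pointing down it reaches from about 0.25 to 0.775 m from the base axis. Payload 4 kg.
Tool frame: the origin (TCP) lies at the very end of the fingers, on their centre line; the grasp point (between the pads) lies 19 mm behind it; z points along the fingers, y is the direction in which the jaws open and shut (so a half turn about z gives the same grasp; the last joint's range is limited). The gripper opens to 94 mm and grips with 3 to 60 N. Pads are 16 mm wide; open, the fingers measure 119 mm over their backs; the gripper's body (75 mm by 177 mm) begins 78 mm behind the grasp point.
Start: joints at [-1.404, 0.087, 1.371, -0, 1.684, -0.103], TCP at [0.147, -0.53, 0.206] pointing down, gripper open.
Joint ranges: [-3.1, 3.1], [-0.76, 2.03], [0.27, 2.55], [-1.08, 4.22], [0.17, 2.65], [-2.57, 2.57]. Speed limits (rad/s): [2.79, 2.79, 3.14, 3.14, 3.14, 3.14].

## Interface

Orientations are given as [roll, pitch, yaw] about the fixed x, y, z axes, in that order (R = Rz(yaw) Ry(pitch) Rx(roll)).
In Python, from bench import robot, snapshot, models gives the robot as it stands.
- The arm moves only by the tool arm_command, never from a script. Its argument "commands" is text: rows parted by semicolons, each of 7 numbers parted by spaces: the shift along the tool's x, y, z in mm, then the turn, a rotation vector about the tool's x, y, z in degrees, then the opening, from 0 (shut) to 1 (fully open). In form: tx ty tz rx ry rz hand; .... A call has 1 to 12 rows; each row shifts and turns the pose as measured when the row begins, along the tool's axes as they then stand; what a row does not reach is not made up. A row lasts 1/8 s, in which the tool goes at most 62.5 mm and 10.7 degrees, less where a joint would pass 70% of its speed; a pose out of reach is approached as far as the arm can. A call is refused whole if a number of a shift passes 62.5 or a number of a turn 10.7, either way. A call with a gripper value outside its range is refused whole. The fingers move at their own pace and stop on an object; the grip force is fixed at half the most. Time passes only in rows, so rows that do not move let the fingers close. It gives the time, the measured TCP pose, the force and the opening at its end, in the units of the state.
- robot.get_obs(): the state, without advancing time (a new reading comes with each control period).
- snapshot(name): name is "scene" or "top" or "wrist"; returns a dict with "img" (384x512x3 uint8, blue, green, red), "camera_matrix" (3x3 intrinsics, pixels), "origin" and "rotation" of the camera in the world. Camera axes: x right, y down, z forward; pixel columns grow to the right and rows downward; lengths in m; the calibration is good to about 2 mm. A picture is of the moment at which its call begins. There is no depth.
- robot.close_job(): hands the job in, once; it reports no verdict.
Trained networks look in a picture, given as the dict that the camera call returned (one of the last four; its "shot" number tells which), for a name from the list of things; names that differ only in an ending like _2 or _b are one class to them, and where a whole thing is asked for, a point or a joint stands for the part that bears it (a point fixed in the world has none). Each returns a list of dicts, best first, with "conf" (0 to 1); they miss things now and then, are a little off and sometimes report something else, mostly with a low value. They report only what shows in the picture. A call takes as long as a camera call.
- models.spot_in(query, picture): "bbox" ([left, top, width, height] as shares, 0 to 1, of the picture: columns of its width, rows of its height, round what is visible of it).
- models.tip_of(query, picture): "centre" ([column, row] as shares, 0 to 1, of the picture: columns of its width, rows of its height: a listed point, or the origin of a listed thing).
The state is a dict: "time": time; "joint_positions": joint angles; "qvel": joint speeds; "joint_torque": joint torques, N m; "tool_pos": TCP position; "ee_rot": TCP orientation; "wrist_force": force on the tool from outside, world axes, zero at the start; "wrist_torque": the same for the moment, N m; "width": finger opening in m.
Only numpy, scipy, OpenCV 4.12 (cv2) and the standard library are available. Lean on these libraries where they do the work, as an engineer would, in place of code of your own. Each camera call takes 0.05 s, during which the arm holds its last target. There are 200 camera calls.

## Task

Take the black T-bolt out of the white parts rack, pass its T-head down through the slot of the slicer's brass lock plate, push it in against the spring and turn it a quarter turn clockwise (seen from above), then let the spring lift it into its lock and let go. Be gentle: feel for the slot, never lean hard on or wrench the slicer, and leave everything else where it is.

Things in the scene. Friction and masses are not known exactly. Their poses are not given: they have to be found in the camera images.
- tbolt: T-bolt, about 90 g, upright in one of the rack's two slots (which one varies). Origin: centre of the T-head's underside; z up, x along the T-head and the grip bar (parallel). Upward: steel T-head 28 (x) x 8 (y) x 6 mm; 6 mm shank to z 17; collar 26 mm across, z 17-21; neck 14 mm across to z 31; black grip bar 46 (x) x 16 (y) mm, z 31-53, yellow stripe on top. Half a turn round it is the same.
- tbolt_grip (a point): Centre of the T-bolt's grip bar, 42 mm above the T-bolt's origin, axes as the T-bolt's: grip here across the 16 mm (y).
- slicer: Aluminium meat slicer, fixed. Origin on the table; x roughly away from the robot, z up. Low flat receiving deck on its right (-y) end, top 100 mm above the origin, spanning x -160 to 160, y -220 to 80 mm, with a 6 mm high lip on its right and far edges; an upright blade in a 270 mm guard (y 90 mm) and the motor on its left. Contact on the slicer must stay below 50 N.
- lock (a point): Nominal lock centre on the deck's top face, axes as the slicer's. The 66 mm square brass lock plate, top flush with the deck, sits in an 80 mm pocket here, shimmed by hand: it TRULY SITS UP TO 5 mm OFF this point in x and in y (not turned), differently every time; look or feel for it. It does not shift in use. Its central slot is 31 mm long (along the slicer's x), 11 mm wide, 9 mm deep.
- spring (a point): Nominal top of the white sprung pad below the slot, 9.5 mm under the plate's top (off sideways as the plate is). It pushes the T-head up: about 4 N at first touch, 1 N more per mm, lightly damped. The bolt's collar meets the plate when the T-head's underside is 17 mm under the plate's top (spring 11 N); the T-head can turn once it is about 15.5 mm under.
- groove (a point): Nominal roof of the lock groove, 5 mm under the plate's top (off sideways as the plate is). The T-head turns only clockwise seen from above, about 90 degrees to a fixed stop. A 12 mm wide groove then lies above it, across the slot: let up, the spring lifts the T-head into it until its underside is 11 mm under the plate's top. There it is locked.
- rack: White plastic parts rack, a fixed block 150 (x) x 90 (y) x 40 mm high, origin at the centre of its underside. Two slots 34 (x) x 14 mm (y) through its top, at x -36 and +36 mm. The T-bolt and the pin hang in them by their collars, heads 17 mm below the rack's top, with their x about along the rack's x.
- pin: Plain pin with a red round knob, 34 mm across, no T-head, 80 g; stands in the other slot of the rack. Origin at its foot. Not to be used.
- plate: Black dinner plate, 220 mm across, origin under its centre. Leave it alone.
- bottle: Blue bottle, 66 mm across, 170 mm high, origin under its centre. Leave it alone.
- bowl: Steel bowl, 120 mm across, 60 mm high, origin under its centre. Leave it alone.
- brush: Blue brush lying on the table. Leave it alone.
- jar: Amber jar with red cap, 70 mm across, 90 mm high, origin under its centre. Leave it alone.
- wrench: Steel wrench, 140 mm long, lying on the table. Leave it alone.

How it is judged:
On the way, in this order (a step that is already met when the one before it is completed fails the run):
1. the T-bolt is lifted out of the rack (z of tbolt in the frame of rack above 0.045 m and contact force between tbolt and rack below 0.1 N), for 0.1 s.
2. the T-head is through the slot, lengthwise, its underside more than 9 mm below the plate's top (z of tbolt in the frame of lock below -0.009 m and horizontal distance between tbolt and lock below 0.012 m and angle between the x axis of tbolt and the x axis of slicer, either way round below 0.35 rad), for 0.05 s.
3. it is turned a quarter turn under the plate, pushed down against the spring (z of tbolt in the frame of lock below -0.0135 m and angle between the x axis of tbolt and the x axis of slicer, either way round above 1.3 rad), for 0.05 s.
At the end, for the whole second after the job is handed in: The T-bolt stands in the lock, released and at rest (under 0.02 m/s), tilted less than 10 degrees, its T-head crosswise to the slot within 15 degrees and risen into the groove: its underside 9 to 13.2 mm below the deck's top and within 12 mm sideways of the nominal lock centre (z of tbolt in the frame of lock between -0.0132 and -0.009 m and horizontal distance between tbolt and lock below 0.012 m and angle between the x axis of tbolt and the x axis of slicer, either way round above 1.3 rad and angle between tbolt's own z axis and vertical below 0.17 rad and linear speed of tbolt below 0.02 m/s and contact force between the fingers and tbolt below 0.1 N); the robot touches nothing.
It fails at once if the T-bolt is pressed or wrenched against the slicer with more than 50 N (contact force between tbolt and slicer above 50 N).
It fails at once if the robot pushes on the slicer with more than 50 N (contact force between any of the fingers, the arm and slicer above 50 N).
It fails at once if the pin is taken out of the rack or another bystander is moved more than 40 mm (distance of any of pin, plate, bottle, bowl, brush, jar, wrench from where it was at the start of the episode above 0.04 m).
It also fails if it takes over 72 s, if anything falls off the work surface, if the arm or the gripper's body presses on something with over 40 N, if the wrist force passes 120 N, or if a joint passes its speed limit or range.

## Working session

There is one attempt and no reset: what is moved stays moved. The work goes in short steps, Python scripts to look and compute and a tool call to move; the robot and the scene stay as the last step left them, time stands still between calls to the robot, and variables do not carry over. Pictures are saved under pics/ and viewed, about 8 in all and at most 12, crops included, and the job is handed in when it is done.

Besides the shell and the picture viewer there is one more tool, called as name(argument=value, ...), one argument or row to a line, values as JSON. arm_command: Moves the arm, as the interface text tells. Its arguments: {"type":"object","properties":{"commands":{"type":"string"}},"required":["commands"]}

```bash
ls; mkdir -p pics; cat > h.py <<'E'
import numpy as np, cv2
from bench import robot, snapshot, models
from scipy.spatial.transform import Rotation as R
def ray(p,uv):
    K=np.array(p["camera_matrix"]);d=np.array(p["rotation"])@np.linalg.solve(K,[uv[0],uv[1],1.]);return np.array(p["origin"]),d/np.linalg.norm(d)
def tri(obs):
    A=np.zeros((3,3));b=np.zeros(3);L=[ray(p,uv) for p,uv in obs]
    for o,d in L: M=np.eye(3)-np.outer(d,d);A+=M;b+=M@o
    x=np.linalg.solve(A,b);return x,[np.linalg.norm((np.eye(3)-np.outer(d,d))@(x-o)) for o,d in L]
def atz(p,uv,z):
    o,d=ray(p,uv);return o+d*(z-o[2])/d[2]
def proj(p,X):
    c=np.array(p["rotation"]).T@(np.array(X)-p["origin"]);k=np.array(p["camera_matrix"])@c;return k[:2]/k[2]
def tip(q,p):
    r=models.tip_of(q,p);return [(np.array(a["centre"])*[512,384],round(a["conf"],2)) for a in r[:2]]
def st():
    o=robot.get_obs();print({k:np.round(o[k],4).tolist() for k in("time","tool_pos","ee_rot","wrist_force","wrist_torque","width","joint_positions")})
E
python3 - <<'E'
from h import *
st()
P={n:snapshot(n) for n in("scene","top","wrist")}
for n,p in P.items():
    print(n,np.round(p["origin"],3).tolist(),np.round(p["rotation"],3).tolist(),np.round(p["camera_matrix"],0).tolist())
    for q in("tbolt","tbolt_grip","lock","rack","slicer","pin"): print(q,tip(q,p))
for q in("tbolt_grip","lock","tbolt","pin","rack","slicer"):
    a,b=tip(q,P["scene"]),tip(q,P["top"])
    if a and b: print(q,tri([(P["scene"],a[0][0]),(P["top"],b[0][0])]))
cv2.imwrite("pics/a.png",np.vstack([np.hstack([P["scene"]["img"],P["top"]["img"]])])[:, :] if 0 else cv2.resize(np.hstack([P["scene"]["img"],P["top"]["img"]]),(800,300)))
cv2.imwrite("pics/top.png",cv2.resize(P["top"]["img"],(800,600)))
E
```

```text
pics
{'time': 0.0, 'tool_pos': [0.1465, -0.5296, 0.2043], 'ee_rot': [-3.1395, -0.0002, 0.2698], 'wrist_force': [0.517, 0.0873, 0.2138], 'wrist_torque': [-0.0654, -0.0152, 0.0529], 'width': 0.0938, 'joint_positions': [-1.4041, 0.088, 1.3722, -0.0, 1.6836, -0.1031]}
scene [1.176, 0.601, 1.032] [-2.368, 0.001, 2.403] [[470.0, 0.0, 256.0], [0.0, 470.0, 196.0], [0.0, 0.0, 1.0]]
tbolt [(array([265.0112, 183.2832]), 0.62), (array([311.5008, 199.7952]), 0.31)]
tbolt_grip [(array([349.184 , 248.6016]), 0.65), (array([263.9872, 170.8032]), 0.5)]
lock [(array([349.184 , 249.9072]), 0.75)]
rack [(array([256.2048, 192.9984]), 0.96)]
slicer [(array([372.7872, 309.3888]), 0.57)]
pin [(array([247.0912, 192.192 ]), 0.62), (array([248.6784, 141.0816]), 0.42)]
top [0.454, -0.067, 1.375] [-3.058, -0.005, -1.582] [[449.0, 0.0, 249.0], [0.0, 449.0, 188.0], [0.0, 0.0, 1.0]]
tbolt [(array([276.3776, 226.9056]), 0.53)]
tbolt_grip [(array([275.6096, 221.9904]), 0.58)]
lock [(array([141.6192, 204.2112]), 0.97)]
rack [(array([272.5888, 214.3872]), 0.61)]
slicer [(array([108.6976, 196.9152]), 0.84)]
pin [(array(
[... 207 characters left out ...]
p (array([0.81516549, 0.26672709, 1.20367233]), [np.float64(0.7391102254133537), np.float64(0.7391102254133546)])
lock (array([0.81516549, 0.26672709, 1.20367233]), [np.float64(0.7391102254133537), np.float64(0.7391102254133546)])
tbolt (array([0.81516549, 0.26672709, 1.20367233]), [np.float64(0.7391102254133537), np.float64(0.7391102254133546)])
pin (array([0.81516549, 0.26672709, 1.20367233]), [np.float64(0.7391102254133537), np.float64(0.7391102254133546)])
rack (array([0.81516549, 0.26672709, 1.20367233]), [np.float64(0.7391102254133537), np.float64(0.7391102254133546)])
slicer (array([0.81516549, 0.26672709, 1.20367233]), [np.float64(0.7391102254133537), np.float64(0.7391102254133546)])
```

```bash
sed -i 's/np.array(p\["rotation"\])/R.from_euler("xyz",p["rotation"]).as_matrix()/g' h.py
python3 - <<'E'
from h import *
P={n:snapshot(n) for n in("scene","top")}
for q in("tbolt_grip","lock","tbolt","pin","rack","slicer"):
    a,b=tip(q,P["scene"]),tip(q,P["top"])
    for i in a:
        for j in b: print(q,i[1],j[1],*[np.round(v,4) for v in tri([(P["scene"],i[0]),(P["top"],j[0])])])
E
```

```text
tbolt_grip 0.71 0.65 [ 0.4624 -0.1642 -0.0085] [0.0032 0.0032]
tbolt_grip 0.43 0.65 [ 0.4591 -0.1556  0.0724] [0.0011 0.0011]
lock 0.95 0.96 [0.5193 0.2212 0.0995] [0.0019 0.0019]
tbolt 0.66 0.56 [ 0.4635 -0.1659 -0.0124] [0.0165 0.0165]
tbolt 0.64 0.56 [ 0.4536 -0.1538  0.0263] [0.0026 0.0026]
pin 0.49 0.48 [ 0.5239 -0.1626  0.0153] [0.0033 0.0033]
rack 0.72 0.56 [ 0.4927 -0.1475  0.0247] [0.0019 0.0019]
slicer 0.69 0.75 [0.5439 0.3435 0.0027] [0.0023 0.0023]
```

View pics/top.png

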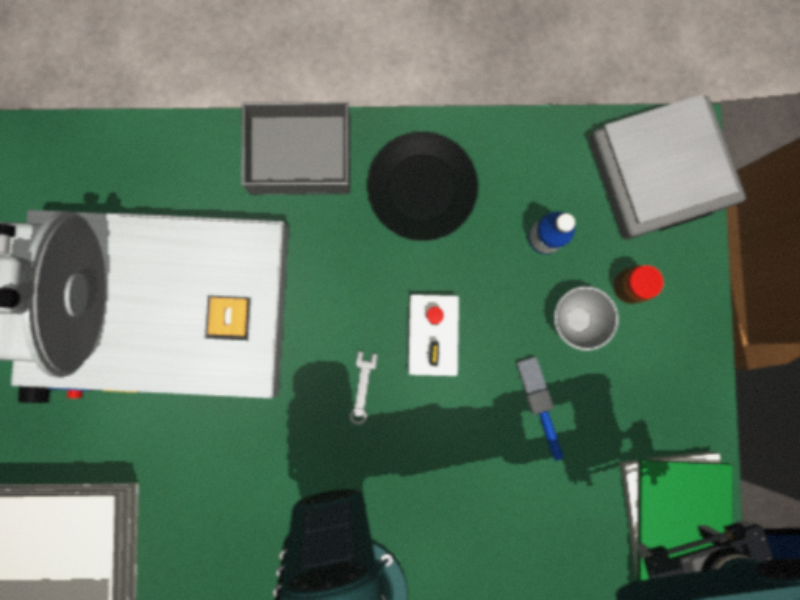

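View pics/a.png

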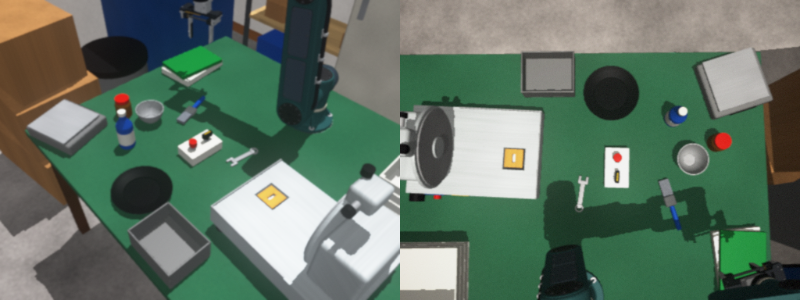

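arm_command(
  commands="40 -28 0 0 0 0 1;40 -28 0 0 0 0 1;40 -28 0 0 0 0 1;40 -28 0 0 0 0 1;40 -28 0 0 0 0 1;40 -28 0 0 0 0 1;40 -28 0 0 0 0 1;40 -28 0 0 0 0 1;40 -28 0 0 0 0 1;40 -28 0 0 0 0 1",
)

```text
time: 3.6
tool_pos: [0.466, -0.1457, 0.2062]
ee_rot: [3.137, -0.003, 0.262]
wrist_force: [0.6, 0.5, -0.3]
width: 0.0939
```

arm_command(
  commands="0 0 0 0 0 -10.7 1;0 0 0 0 0 -10.7 1;0 0 0 0 0 -10.7 1;0 0 0 0 0 -10.7 1;0 0 0 0 0 -10.7 1;0 0 0 0 0 -10.7 1;0 0 0 0 0 -10.7 1;0 0 0 0 0 -10.7 1;0 0 0 0 0 -10.7 1;0 0 0 0 0 -10.7 1;0 0 0 0 0 -10.7 1;0 0 0 0 0 -10.7 1",
)

```text
time: 5.1
tool_pos: [0.4682, -0.1412, 0.2066]
ee_rot: [3.141, 0.006, 2.517]
wrist_force: [-0.6, 0.4, -0.6]
width: 0.094
```

arm_command(
  commands="0 0 0 0 0 -10.7 1;0 0 0 0 0 -10.7 1;0 0 0 0 0 -10.7 1;0 0 0 0 0 0 1",
)

```text
time: 5.6
tool_pos: [0.4682, -0.1412, 0.2068]
ee_rot: [-3.139, 0.006, 3.078]
wrist_force: [0.3, 0.5, -0.4]
width: 0.0939
```

```bash
cat >> h.py <<'E'
def blob(p,lo,hi,mn=10):
    h=cv2.cvtColor(p["img"],cv2.COLOR_BGR2HSV);m=cv2.inRange(h,np.array(lo),np.array(hi))
    n,l,s,c=cv2.connectedComponentsWithStats(m)
    out=[]
    for i in range(1,n):
        if s[i,4]>=mn:
            ys,xs=np.where(l==i);r=cv2.minAreaRect(np.c_[xs,ys].astype(np.float32));out.append((int(s[i,4]),np.round(c[i],1).tolist(),r))
    return sorted(out,key=lambda a:-a[0])[:4]
E
python3 - <<'E'
from h import *
st()
p=snapshot("wrist");print(p["origin"],p["rotation"])
for q in("tbolt_grip","tbolt","pin","rack"): print(q,tip(q,p))
for b in blob(p,(20,100,100),(35,255,255)): print(b)
np.save("w1.npy",p,allow_pickle=True)
cv2.imwrite("pics/w1.png",p["img"])
E
```

```text
{'time': 5.6, 'tool_pos': [0.4682, -0.1412, 0.2068], 'ee_rot': [-3.1391, 0.0061, 3.0778], 'wrist_force': [0.297, 0.4724, -0.4043], 'wrist_torque': [0.0109, -0.1328, 0.0169], 'width': 0.0939, 'joint_positions': [-0.4087, -0.0547, 1.512, -0.0002, 1.6777, -1.9157]}
[ 0.38803802 -0.13596667  0.38489386] [2.86250019e+00 1.39921602e-03 1.50628459e+00]
tbolt_grip [(array([237.8752, 172.8   ]), 0.93), (array([263.68  , 347.9808]), 0.44)]
tbolt [(array([242.1248, 164.0064]), 0.91), (array([244.2752, 214.3872]), 0.34)]
pin [(array([242.9952, 210.8928]), 0.59)]
rack [(array([239.4112, 184.8192]), 0.59)]
(3350, [385.5, 364.6], ((371.0, 362.5), (17.0, 280.0), 90.0))
(720, [426.4, 312.0], ((423.4239807128906, 310.83203125), (57.24333953857422, 27.9061279296875), 79.69515228271484))
(474, [80.7, 311.2], ((82.87866973876953, 310.2015075683594), (22.169811248779297, 57.767677307128906), 14.349332809448242))
(132, [239.0, 171.7], ((239.0, 172.0), (26.0, 4.0), 90.0))
```

View pics/w1.png

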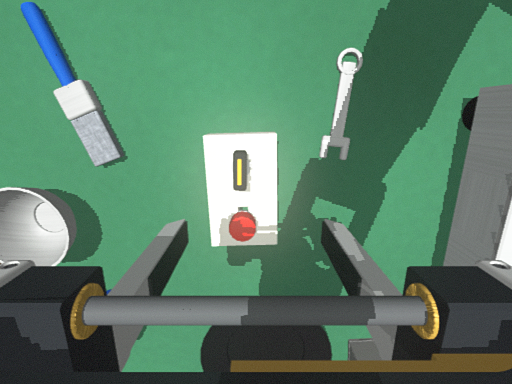

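```bash
python3 - <<'E'
from h import *
p=np.load("w1.npy",allow_pickle=True).item()
t=snapshot("top"); s=snapshot("scene")
def small(p,uv,r,lo=(20,80,60)):
    h=cv2.cvtColor(p["img"],cv2.COLOR_BGR2HSV);m=cv2.inRange(h,np.array(lo),np.array((38,255,255)))
    ys,xs=np.where(m>0);k=np.hypot(xs-uv[0],ys-uv[1])<r;xs,ys=xs[k],ys[k]
    return xs,ys
L=[]
for q,uv,r in((p,(239,172),25),(t,(277.8,225),12),(s,(264,171),12)):
    xs,ys=small(q,uv,r);print(len(xs),xs.mean() if len(xs) else 0,ys.mean() if len(xs) else 0)
    if len(xs)>2: L.append((q,(xs.mean(),ys.mean())))
print(tri(L))
xs,ys=small(p,(239,172),25)
W=np.array([atz(p,u,.076)[:2] for u in zip(xs,ys)]);c=W.mean(0);u,sv,v=np.linalg.svd(W-c);print(c,np.degrees(np.arctan(v[0][1]/v[0][0])),np.ptp(W,0))
# rack edges
g=p["img"];m=(g.min(2)>170).astype(np.uint8);m[:120]=0;m[255:]=0;m[:,:190]=0;m[:,300:]=0
for y in(150,165,180,195,210,225,235):
    xx=np.where(m[y])[0];print(y,xx.min(),xx.max(),atz(p,(xx.min()-.5,y),.04)[:2],atz(p,(xx.max()+.5,y),.04)[:2])
E
```

```text
133 239.0 171.8045112781955
0 0 0
30 265.3 169.7
(array([ 0.45048592, -0.15710396,  0.07414819]), [np.float64(0.0011065985049868207), np.float64(0.001106598504986778)])
[ 0.45087135 -0.15786442] -4.597131433406436 [0.03038383 0.00687319]
150 204 276 [ 0.42765274 -0.20240768] [ 0.43350752 -0.1115273 ]
165 205 276 [ 0.44656145 -0.20332174] [ 0.45241664 -0.11232623]
180 206 276 [ 0.46605269 -0.20426396] [ 0.47190827 -0.11314976]
195 208 276 [ 0.48623749 -0.2039318 ] [ 0.49200977 -0.11399907]
210 209 276 [ 0.50697877 -0.20491367] [ 0.51275021 -0.11487537]
225 210 276 [ 0.52838999 -0.20592724] [ 0.53416055 -0.11577997]
235 211 276 [ 0.54308154 -0.2061678 ] [ 0.54882248 -0.11639945]
```

arm_command(
  commands="8 -9 20 0 0 0 1;8 -9 30 0 0 0 1;0 0 30 0 0 0 1;0 0 0 0 0 0 1",
)

```text
time: 6.45
tool_pos: [0.4518, -0.1591, 0.1258]
ee_rot: [-3.138, 0.008, 3.077]
wrist_force: [-0.2, -0.2, -0.3]
width: 0.0941
```

```bash
python3 - <<'E'
from h import *
st()
p=snapshot("wrist")
P=np.load("w1.npy",allow_pickle=True).item()
np.save("w2.npy",p,allow_pickle=True)
a=tip("tbolt_grip",p);print(a)
h=cv2.cvtColor(p["img"],cv2.COLOR_BGR2HSV);m=cv2.inRange(h,np.array((20,80,60)),np.array((38,255,255)))
uv=proj(p,(.4507,-.1575,.075));print(uv)
ys,xs=np.where(m>0);k=np.hypot(xs-uv[0],ys-uv[1])<40;xs,ys=xs[k],ys[k];print(len(xs),xs.mean(),ys.mean())
W=np.array([atz(p,u,.076)[:2] for u in zip(xs,ys)]);c=W.mean(0);u,sv,v=np.linalg.svd(W-c);print(c,np.degrees(np.arctan(v[0][1]/v[0][0])))
print(tri([(P,(239,171.8)),(p,(xs.mean(),ys.mean()))]))
g=p["img"].copy();o=robot.get_obs();t=np.array(o["tool_pos"]);cv2.circle(g,tuple(int(v) for v in proj(p,[t[0],t[1],.076])),3,(255,0,255),1)
cv2.imwrite("pics/w2.png",g)
E
```

```text
{'time': 6.45, 'tool_pos': [0.4518, -0.1591, 0.1258], 'ee_rot': [-3.1383, 0.0085, 3.0765], 'wrist_force': [-0.1965, -0.2056, -0.2979], 'wrist_torque': [0.0554, -0.1286, 0.0045], 'width': 0.0941, 'joint_positions': [-0.4571, -0.0487, 1.6677, 0.0002, 1.5135, -1.9629]}
[(array([253.696 , 203.4816]), 0.87)]
[256.30906914 207.10160183]
202 255.51980198019803 207.66336633663366
[ 0.45091896 -0.15821075] -3.879393024745952
(array([ 0.45098131, -0.15806029,  0.07537855]), [np.float64(0.00016683043492469598), np.float64(0.00016683043492471953)])
```

View pics/w2.png

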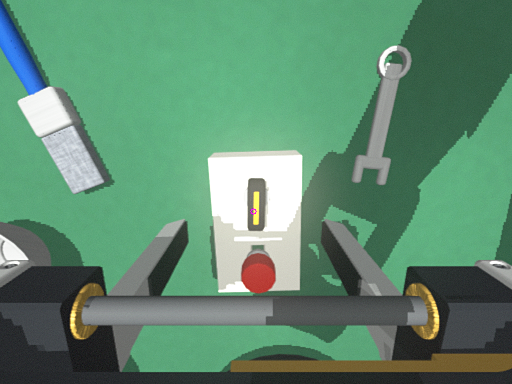

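arm_command(
  commands="0 1 25 -0.2 0.5 0 1;1 0 25 0 0 0 1;0 0 15 0 0 0 1;0 0 10 0 0 0 1;0 0 0 0 0 0 1",
)

```text
time: 7.18
tool_pos: [0.4602, -0.1618, 0.0609]
ee_rot: [-3.133, 0.021, 3.077]
wrist_force: [-0.2, 0.3, 0.7]
width: 0.0937
```

```bash
python3 - <<'E'
from h import *
st()
E
```

```text
{'time': 7.175, 'tool_pos': [0.4602, -0.1618, 0.0609], 'ee_rot': [-3.1332, 0.0206, 3.0774], 'wrist_force': [-0.1835, 0.3101, 0.6538], 'wrist_torque': [0.112, -0.1502, -0.0033], 'width': 0.0937, 'joint_positions': [-0.4544, 0.0081, 1.746, 0.0, 1.3653, -1.9609]}
```

arm_command(
  commands="0 0 0 0 0 0 1;0 0 0 0 0 0 1",
)

```text
time: 7.42
tool_pos: [0.4613, -0.1623, 0.0626]
ee_rot: [-3.132, 0.023, 3.077]
wrist_force: [-0.2, 0.4, 1.2]
width: 0.0941
```

arm_command(
  commands="5 3 0 0 1.3 0 1;5 1 0 0 0 0 1",
)

```text
time: 7.68
tool_pos: [0.4517, -0.1577, 0.0633]
ee_rot: [-3.132, 0.001, 3.077]
wrist_force: [0.6, 0.1, 0.3]
width: 0.0939
```

arm_command(
  commands="1 0 7 -0.3 0.2 0 1;1 0 7 0 0.2 0 1;0 0 0 0 0 0 1",
)

```text
time: 8.05
tool_pos: [0.4488, -0.1573, 0.048]
ee_rot: [-3.137, -0.008, 3.077]
wrist_force: [0.1, 0.2, 0.5]
width: 0.0941
```

arm_command(
  commands="-2 -1 -2 0 -0.4 0 1;0 0 0 0 0 0 0;0 0 0 0 0 0 0;0 0 0 0 0 0 0;0 0 0 0 0 0 0;0 0 0 0 0 0 0;0 0 0 0 0 0 0",
)

```text
time: 8.93
tool_pos: [0.4513, -0.1588, 0.0504]
ee_rot: [-3.137, 0.001, 3.077]
wrist_force: [0.1, -1.0, -0.7]
width: 0.0375
```

arm_command(
  commands="0 0 0 0 0 0 0;0 0 0 0 0 0 0;0 0 0 0 0 0 0;0 0 0 0 0 0 0;0 0 0 0 0 0 0",
)

```text
time: 9.55
tool_pos: [0.4512, -0.1587, 0.0504]
ee_rot: [-3.137, 0.0, 3.077]
wrist_force: [0.1, -0.3, -0.1]
width: 0.0158
```

arm_command(
  commands="0 0 -10 0 0 0 0;0 0 -20 0 0 0 0;0 0 -35 0 0 0 0;0 0 -40 0 0 0 0;0 0 -30 0 0 0 0;0 0 0 0 0 0 0",
)

```text
time: 10.3
tool_pos: [0.4505, -0.1579, 0.1907]
ee_rot: [-3.137, -0.001, 3.077]
wrist_force: [0.3, 0.0, -0.1]
width: 0.0158
```

```bash
python3 - <<'E'
from h import *
st()
p,t,s=snapshot("wrist"),snapshot("top"),snapshot("scene")
a,b=tip("lock",s),tip("lock",t);print(a,b)
print(tri([(s,a[0][0]),(t,b[0][0])]))
def plate(q,c,r=40):
    h=cv2.cvtColor(q["img"],cv2.COLOR_BGR2HSV);m=cv2.inRange(h,np.array((15,90,80)),np.array((32,255,255)))
    mk=np.zeros_like(m);cv2.circle(mk,tuple(int(v) for v in c),r,255,-1);m&=mk
    cs,_=cv2.findContours(m,cv2.RETR_EXTERNAL,cv2.CHAIN_APPROX_NONE);k=max(cs,key=cv2.contourArea);return cv2.minAreaRect(k),cv2.moments(k)
for q,i in((s,a),(t,b)):
    r,M=plate(q,i[0][0]);print(r,M["m10"]/M["m00"],M["m01"]/M["m00"],atz(q,(M["m10"]/M["m00"],M["m01"]/M["m00"]),.1))
    for cn in cv2.boxPoints(r): print(np.round(atz(q,cn,.1),4))
g=p["img"];T=cv2.resize(t["img"][150:260,80:230],(560,411),interpolation=cv2.INTER_CUBIC)
cv2.imwrite("pics/w3.png",np.hstack([cv2.resize(g,(400,300)),cv2.resize(T,(400,300))]))
E
```

```text
{'time': 10.3, 'tool_pos': [0.4505, -0.1579, 0.1907], 'ee_rot': [-3.1373, -0.0008, 3.077], 'wrist_force': [0.3388, 0.0126, -0.0746], 'wrist_torque': [0.0689, -0.133, -0.0192], 'width': 0.0158, 'joint_positions': [-0.4528, -0.0725, 1.5607, -0.0043, 1.6525, -1.9594]}
[(array([346.9824, 250.2144]), 0.91)] [(array([141.7216, 204.096 ]), 0.73), (array([146.2784, 202.2144]), 0.7)]
(array([0.51994055, 0.22378493, 0.10281321]), [np.float64(0.005673888842963055), np.float64(0.005673888842963097)])
((347.25, 251.25), (28.991374969482422, 24.041629791259766), 45.0) 347.4116272275781 251.47794332456908 [0.52445477 0.22198052 0.1       ]
[0.5546 0.1862 0.1   ]
[0.4806 0.1789 0.1   ]
[0.494  0.2561 0.1   ]
[0.5649 0.2608 0.1   ]
((145.32321166992188, 202.35911560058594), (24.755210876464844, 24.439857482910156), 3.012787342071533) 145.2809055704498 202.38010128090556 [0.52122412 0.21885187 0.1       ]
[0.489  0.2552 0.1   ]
[0.5582 0.2523 0.1   ]
[0.5537 0.1821 0.1   ]
[0.4845 0.1853 0.1   ]
```

View pics/w3.png

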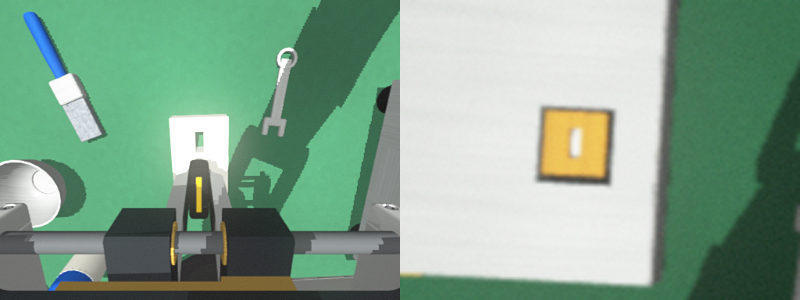

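arm_command(
  commands="-10 38 0 0 0 0 0;-10 38 0 0 0 0 0;-10 38 0 0 0 0 0;-10 38 0 0 0 0 0;-10 38 0 0 0 0 0;-10 38 0 0 0 0 0;-10 38 0 0 0 0 0;-10 38 0 0 0 0 0;-10 38 0 0 0 0 0;-10 38 0 0 0 0 0;0 0 0 0 0 0 0",
)

```text
time: 11.92
tool_pos: [0.5685, 0.2265, 0.1616]
ee_rot: [-3.137, -0.044, 3.073]
wrist_force: [-0.2, -0.4, -0.3]
width: 0.0158
```

```bash
cat > plate.py <<'E'
from h import *
def look(name):
    p=snapshot("wrist");o=robot.get_obs();t=np.array(o["tool_pos"])
    h=cv2.cvtColor(p["img"],cv2.COLOR_BGR2HSV);m=cv2.inRange(h,np.array((12,80,60)),np.array((34,255,255)))
    uv=proj(p,(.521,.219,.1));mk=np.zeros_like(m);cv2.circle(mk,tuple(int(v) for v in uv),90,255,-1);m&=mk
    cs,hier=cv2.findContours(m,cv2.RETR_CCOMP,cv2.CHAIN_APPROX_NONE)
    i=max(range(len(cs)),key=lambda j:cv2.contourArea(cs[j]))
    def met(c):
        w=np.array([atz(p,u,.1)[:2] for u in c[:,0].astype(float)],np.float32);r=cv2.minAreaRect(w*1000);M=cv2.moments(w*1000);return r,(M["m10"]/M["m00"],M["m01"]/M["m00"])
    print("plate",met(cs[i]),len(cs[i]))
    for j in range(len(cs)):
        if hier[0][j][3]==i and len(cs[j])>12: print("hole",met(cs[j]),cs[j][:,0].mean(0))
    print("lock tip",[(np.round(atz(p,a[0],.1),4),a) for a in tip("lock",p)])
    np.save(name+".npy",p,allow_pickle=True);cv2.imwrite(f"pics/{name}.png",p["img"]);return p
E
python3 -c "
from plate import *
st();look('w4')"
```

```text
{'time': 11.925, 'tool_pos': [0.5685, 0.2265, 0.1616], 'ee_rot': [-3.1368, -0.0439, 3.0733], 'wrist_force': [-0.2051, -0.3561, -0.3254], 'wrist_torque': [0.042, -0.1598, 0.0078], 'width': 0.0158, 'joint_positions': [0.2805, 0.2693, 1.2474, 0.0105, 1.6678, -1.2213]}
plate (((522.255859375, 219.37632751464844), (66.5123062133789, 65.09195709228516), 86.1137924194336), (522.301132651369, 219.40292746002376)) 295
hole (((521.943359375, 219.38401794433594), (12.367331504821777, 30.812673568725586), 85.86341094970703), (521.7509673556202, 219.5916849057558)) [243.21505376 157.31182796]
lock tip [(array([0.5208, 0.2206, 0.1   ]), (array([244.2752, 156.4032]), 0.67))]
```

View pics/w4.png

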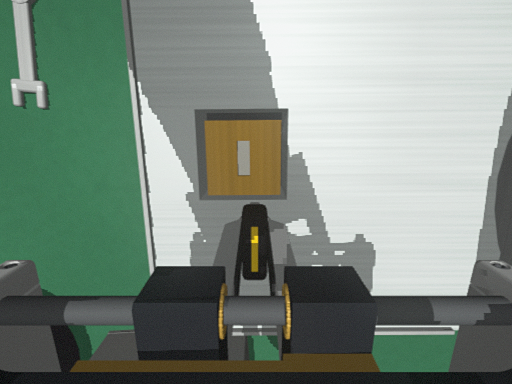

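```bash
cat > bolt.py <<'E'
from h import *
def bolt(p,o,show=True):
    t=np.array(o["tool_pos"]);Rt=R.from_euler("xyz",o["ee_rot"]).as_matrix()
    h=cv2.cvtColor(p["img"],cv2.COLOR_BGR2HSV);m=cv2.inRange(h,np.array((22,120,100)),np.array((36,255,255)))
    c0=t+Rt@np.array([0,0,-.026]);uv=proj(p,c0)
    mk=np.zeros_like(m);cv2.rectangle(mk,(int(uv[0]-12),int(uv[1]-35)),(int(uv[0]+12),int(uv[1]+25)),255,-1);m&=mk
    ys,xs=np.where(m>0)
    W=np.array([atz(p,u,c0[2])[:2] for u in zip(xs,ys)])
    r=cv2.minAreaRect((W*1000).astype(np.float32));c=np.array(r[0])/1000;u,s,v=np.linalg.svd(W-W.mean(0))
    print("exp px",uv,"n",len(xs),"x",xs.min(),xs.max(),"y",ys.min(),ys.max(),"rect",r,"ang",np.degrees(np.arctan(v[0][1]/v[0][0])))
    print("c-expected mm",(W.mean(0)-c0[:2])*1000,"in tool",Rt.T@np.r_[W.mean(0)-c0[:2],0]*1000)
E
python3 - <<'E'
from bolt import *
bolt(np.load("w4.npy",allow_pickle=True).item(),robot.get_obs())
w=np.load("w2.npy",allow_pickle=True).item()
E
```

```text
exp px [250.67952501 250.31021527] n 287 x 251 257 y 227 271 rect ((568.943115234375, 226.26722717285156), (3.656841993331909, 28.85623550415039), 86.19396209716797) ang -3.170127279156525
c-expected mm [-1.18705503  2.27427168] in tool [1.34421906 2.18458035 0.04577303]
```

arm_command(
  commands="0 0 0 0 -1.5 0 0;0 0 0 0 -1 0 0;0 0 0 0 0 0 0",
)

```text
time: 12.4
tool_pos: [0.5676, 0.2212, 0.1621]
ee_rot: [-3.135, 0.002, 3.067]
wrist_force: [-0.2, 1.0, -0.9]
width: 0.0157
```

arm_command(
  commands="0 0 -15 0 0 10 0;0 0 0 0 0 10 0;0 0 0 0 0 10 0;0 0 0 0 0 10 0;0 0 0 0 0 10 0;0 0 0 0 0 10 0;0 0 0 0 0 10 0;0 0 0 0 0 10 0;0 0 0 0 0 10 0;-26 -21 0 0 0 0 0;-26 -21 0 0 0 0 0;0 0 0 0 0 0 0",
)

```text
time: 13.9
tool_pos: [0.518, 0.169, 0.1819]
ee_rot: [3.131, 0.005, 1.436]
wrist_force: [0.4, 0.0, -1.6]
width: 0.016
```

```bash
python3 -c "
from plate import *
from bolt import *
st();p=look('w5');bolt(p,robot.get_obs())"
```

```text
{'time': 13.9, 'tool_pos': [0.518, 0.169, 0.1819], 'ee_rot': [3.1306, 0.0048, 1.436], 'wrist_force': [0.3616, 0.0068, -1.6319], 'wrist_torque': [-0.0233, -0.0888, 0.022], 'width': 0.016, 'joint_positions': [0.2167, 0.0755, 1.4299, -0.0083, 1.6274, 0.351]}
plate (((522.4790649414062, 219.71905517578125), (66.55471801757812, 66.51705169677734), 86.73733520507812), (522.4548779744105, 219.70610964962913)) 278
hole (((522.47216796875, 219.88417053222656), (12.175357818603516, 32.54027557373047), 86.88729095458984), (522.467828879006, 219.9258731699684)) [251.65517241 145.24137931]
lock tip [(array([0.5229, 0.2165, 0.1   ]), (array([252.3136, 148.9152]), 0.66))]
exp px [256.99125896 246.92926581] n 280 x 251 257 y 227 271 rect ((517.011474609375, 168.84535217285156), (29.69810676574707, 3.613344430923462), 82.40219116210938) ang 82.85671214794456
c-expected mm [-1.72735436 -0.89033116] in tool [-1.1127461  -1.59312123 -0.01426659]
```

```bash
python3 - <<'E'
from h import *
L=[("w1",[0.4682,-0.1412,0.2068],[-3.1391,.0061,3.0778]),("w2",[.4518,-.1591,.1258],[-3.1383,.0085,3.0765]),("w4",[.5685,.2265,.1616],[-3.1368,-.0439,3.0733]),("w5",[.518,.169,.1819],[3.1306,.0048,1.436])]
for n,t,e in L:
    p=np.load(n+".npy",allow_pickle=True).item();Rt=R.from_euler("xyz",e);print(n,np.round(Rt.inv().apply(p["origin"]-np.array(t))*1000,2),np.round((Rt.inv()*R.from_euler("xyz",p["rotation"])).as_rotvec(degrees=True),2))
p=snapshot("wrist");o=robot.get_obs();Rt=R.from_euler("xyz",o["ee_rot"]);print(np.round(Rt.inv().apply(p["origin"]-np.array(o["tool_pos"]))*1000,2),(Rt.inv()*R.from_euler("xyz",p["rotation"])).as_rotvec(degrees=True));st()
E
```

```text
w1 [  79.24   -0.33 -178.58] [-12.32 -12.23  89.44]
w2 [  79.19   -0.34 -178.52] [-12.32 -12.23  89.43]
w4 [  79.25   -0.31 -178.52] [-12.32 -12.23  89.43]
w5 [  78.54   -0.34 -178.51] [-12.23 -12.34  89.42]
[  78.15   -0.54 -178.75] [-12.23505549 -12.32686989  89.44434836]
{'time': 14.05, 'tool_pos': [0.5195, 0.1705, 0.1817], 'ee_rot': [3.1302, 0.0041, 1.4375], 'wrist_force': [-0.0244, -0.9231, -0.3998], 'wrist_torque': [-0.0831, -0.0741, -0.0027], 'width': 0.016, 'joint_positions': [0.2184, 0.0793, 1.4262, -0.0078, 1.6267, 0.3512]}
```

```bash
python3 - <<'E'
from bolt import *
for n,t,e in [("w4",[.5685,.2265,.1616],[-3.1368,-.0439,3.0733]),("w5",[.518,.169,.1819],[3.1306,.0048,1.436])]:
    bolt(np.load(n+".npy",allow_pickle=True).item(),dict(tool_pos=t,ee_rot=e))
# bolt in camera with rel transform: stripe px centre -> tool frame at z=-.026
Rc=R.from_rotvec([-12.32,-12.23,89.43],degrees=True).as_matrix();o=np.array([79.24,-.33,-178.54])
K=np.load("w4.npy",allow_pickle=True).item()["camera_matrix"]
for uv in((254,249),(254,227),(254,271)):
    d=Rc@np.linalg.solve(K,[*uv,1]);print(uv,o+d*(-26-o[2])/d[2])
E
```

```text
exp px [254.53283462 250.05676939] n 287 x 251 257 y 227 271 rect ((569.2122802734375, 226.24598693847656), (3.6705963611602783, 28.964807510375977), 86.19395446777344) ang -3.1701272791565236
c-expected mm [-1.18232166 -0.07720333] in tool [ 1.17316592 -0.1574557   0.05229032]
exp px [255.14452072 248.95662197] n 280 x 251 257 y 227 271 rect ((517.0142211914062, 168.86773681640625), (29.68970489501953, 3.612299919128418), 82.4021987915039) ang 82.85671214794456
c-expected mm [-0.43106895  0.30324569] in tool [ 0.24256137 -0.46787027 -0.00630772]
(254, 249) [  0.69661075  -0.33479133 -26.        ]
(254, 227) [ 15.14175877  -0.32397648 -26.        ]
(254, 271) [-14.45032769  -0.3461316  -26.        ]
```

arm_command(
  commands="0 0 0 0 0 -10.4 0;0 0 0 0 0 -10.4 0;0 0 0 0 0 -10.4 0;0 0 0 0 0 -10.4 0;0 0 0 0 0 -10.4 0;0 0 0 0 0 -10.4 0;0 0 0 0 0 -10.4 0;0 0 0 0 0 -10.4 0;0 0 0 0 0 -10.4 0;0 25 0 0 0 0 0;0 24 0 0 0 0 0;0 0 0 0 0 0 0",
)

```text
time: 15.55
tool_pos: [0.5293, 0.2281, 0.1801]
ee_rot: [-3.139, 0.014, 3.127]
wrist_force: [0.9, 0.3, -1.0]
width: 0.0158
```

arm_command(
  commands="0 0 0 0 0 0 0;0 0 0 0 0 0 0",
)

```text
time: 15.8
tool_pos: [0.5299, 0.2274, 0.1798]
ee_rot: [-3.138, 0.013, 3.127]
wrist_force: [0.3, -1.5, -1.7]
width: 0.0159
```

arm_command(
  commands="7 -7 0 -0.2 0.7 2.7 0;0 0 0 0 0 0 0;0 0 10 0 0.1 0 0;0 0 10 0 0.1 0 0;0 0 10 0 0.1 0 0;0 0 10 0 0 0 0;0 0 0 0 0 0 0;0 0 0 0 0 0 0",
)

```text
time: 16.8
tool_pos: [0.5216, 0.2183, 0.1358]
ee_rot: [-3.141, -0.007, 3.074]
wrist_force: [-0.0, -0.1, -1.9]
width: 0.0157
```

arm_command(
  commands="-1 1.6 0 0 -0.4 -0.3 0;0 0 0 0 0 0 0;0 0 0 0 0 0 0",
)

```text
time: 17.18
tool_pos: [0.5234, 0.2203, 0.137]
ee_rot: [3.141, 0.002, 3.08]
wrist_force: [-0.3, 1.0, -0.9]
width: 0.0159
```

```bash
python3 -c "
from plate import *
st();p=look('w6');s=snapshot('scene');st()
uv=proj(s,(.5224,.2197,.1)).astype(int);c=s['img'][uv[1]-45:uv[1]+45,uv[0]-60:uv[0]+60];cv2.imwrite('pics/w6c.png',np.hstack([cv2.resize(c,(400,300),interpolation=cv2.INTER_CUBIC),cv2.resize(p['img'][110:310,120:387],(400,300),interpolation=cv2.INTER_CUBIC)]))"
```

```text
{'time': 17.175, 'tool_pos': [0.5234, 0.2203, 0.137], 'ee_rot': [3.1413, 0.0024, 3.0802], 'wrist_force': [-0.3441, 0.998, -0.9289], 'wrist_torque': [0.0841, -0.1544, -0.0205], 'width': 0.0159, 'joint_positions': [0.2989, 0.148, 1.4396, -0.0006, 1.5517, -1.2105]}
plate (((521.6956787109375, 219.55819702148438), (66.14301300048828, 66.75055694580078), 86.7181396484375), (509.556749543991, 219.748866126741)) 368
lock tip [(array([0.5197, 0.22  , 0.1   ]), (array([253.7984, 210.0096]), 0.87))]
{'time': 17.325, 'tool_pos': [0.5233, 0.2202, 0.1368], 'ee_rot': [3.1414, 0.0021, 3.0801], 'wrist_force': [-0.349, -0.1128, -1.1492], 'wrist_torque': [0.0495, -0.168, 0.0248], 'width': 0.0154, 'joint_positions': [0.2988, 0.1481, 1.4398, -0.0006, 1.5516, -1.2105]}
```

View pics/w6c.png

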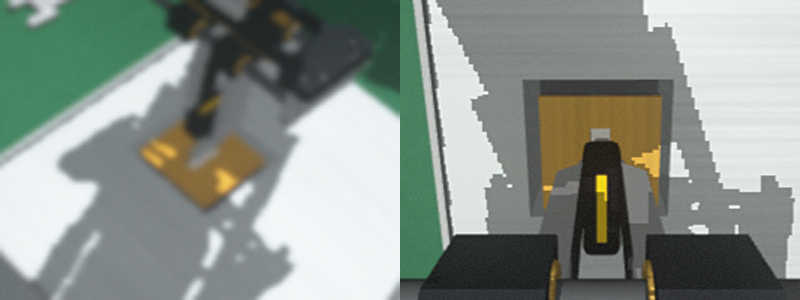

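arm_command(
  commands="1 -0.3 4 0 0.1 0 0;0 0 3 0 0 0 0;0 0 0 0 0 0 0",
)

```text
time: 17.7
tool_pos: [0.5221, 0.2198, 0.1291]
ee_rot: [-3.142, -0.0, 3.08]
wrist_force: [-0.5, -0.6, -1.5]
width: 0.0158
```

arm_command(
  commands="-0.3 0 3 0 0 0 0;0 0 2 0 0 0 0;0 0 0 0 0 0 0",
)

```text
time: 18.08
tool_pos: [0.5224, 0.2197, 0.1235]
ee_rot: [-3.141, -0.001, 3.08]
wrist_force: [0.3, -0.1, -0.5]
width: 0.0156
```

arm_command(
  commands="0 0 3 0 0 0 0;0 0 3 0 0 0 0;0 0 0 0 0 0 0",
)

```text
time: 18.45
tool_pos: [0.5227, 0.2198, 0.118]
ee_rot: [3.141, 0.0, 3.08]
wrist_force: [-0.8, 0.7, -0.8]
width: 0.0154
```

Inside the slot without contact; the spring should be met next.

arm_command(
  commands="0 0 3 0 0 0 0;0 0 0 0 0 0 0",
)

```text
time: 18.7
tool_pos: [0.5227, 0.2198, 0.1165]
ee_rot: [3.141, 0.001, 3.08]
wrist_force: [-1.4, -0.3, 2.3]
width: 0.0158
```

arm_command(
  commands="0 0 2 0 0 0 0;0 0 0 0 0 0 0",
)

```text
time: 18.95
tool_pos: [0.5227, 0.2199, 0.1155]
ee_rot: [3.141, 0.002, 3.08]
wrist_force: [-1.5, -1.0, 5.4]
width: 0.0157
```

arm_command(
  commands="0 0 3 0 0 0 0;0 0 3 0 0 0 0;0 0 2 0 0 0 0",
)

```text
time: 19.32
tool_pos: [0.5228, 0.2199, 0.1108]
ee_rot: [3.141, 0.004, 3.08]
wrist_force: [-4.5, -1.4, 9.5]
width: 0.0158
```

arm_command(
  commands="0 0 1 0 0 6 0;0 0 1 0 0 8 0;0 0 1 0 0 0 0",
)

```text
time: 19.7
tool_pos: [0.5251, 0.2206, 0.1124]
ee_rot: [3.135, 0.01, 2.828]
wrist_force: [-3.0, -1.6, 8.0]
width: 0.0154
```

arm_command(
  commands="1.5 -0.7 2.5 0.3 0.5 5 0;0.5 0 2 0 0.2 8 0;0.5 0 1.5 0 0.2 8 0",
)

```text
time: 20.08
tool_pos: [0.5272, 0.2219, 0.1121]
ee_rot: [3.13, 0.001, 2.45]
wrist_force: [-1.5, -1.1, 7.7]
width: 0.0156
```

arm_command(
  commands="1 -2 2 0.6 0 0 0;1 -2 2 0 0 0 0",
)

```text
time: 20.32
tool_pos: [0.5271, 0.2219, 0.1122]
ee_rot: [3.129, 0.007, 2.449]
wrist_force: [-0.5, 0.8, 8.1]
width: 0.0161
```

arm_command(
  commands="1.5 -3 4 0.7 0.4 0 0;1.5 -3 4 0 0 0 0",
)

```text
time: 20.58
tool_pos: [0.5271, 0.2219, 0.1105]
ee_rot: [3.125, 0.008, 2.449]
wrist_force: [-0.5, 1.1, 12.9]
width: 0.0158
```

```bash
python3 -c "
from h import *
st();p=snapshot('wrist');s=snapshot('scene');st()
uv=proj(s,(.5224,.2197,.1)).astype(int);c=s['img'][uv[1]-45:uv[1]+45,uv[0]-60:uv[0]+60];cv2.imwrite('pics/w7.png',np.hstack([cv2.resize(c,(400,300),interpolation=cv2.INTER_CUBIC),cv2.resize(p['img'][110:310,120:387],(400,300),interpolation=cv2.INTER_CUBIC)]))"
```

```text
{'time': 20.575, 'tool_pos': [0.5271, 0.2219, 0.1105], 'ee_rot': [3.1254, 0.0083, 2.4487], 'wrist_force': [-0.5431, 1.128, 12.9489], 'wrist_torque': [0.0688, 0.1275, -0.0173], 'width': 0.0158, 'joint_positions': [0.2981, 0.1587, 1.481, 0.0019, 1.4837, -0.58]}
{'time': 20.675, 'tool_pos': [0.527, 0.2219, 0.1106], 'ee_rot': [3.1251, 0.0086, 2.4487], 'wrist_force': [1.2254, 1.3393, 9.3469], 'wrist_torque': [0.1953, -0.1713, -0.0024], 'width': 0.0157, 'joint_positions': [0.2982, 0.1583, 1.4814, 0.0019, 1.4834, -0.58]}
```

View pics/w7.png

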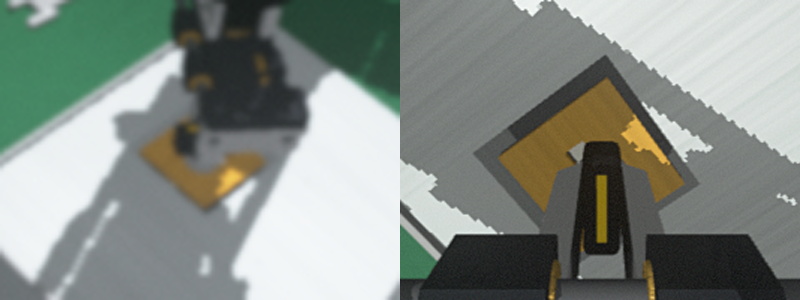

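```bash
python3 -c "
from plate import *
from bolt import *
o=robot.get_obs();p=look('w8');bolt(p,o)
h=cv2.cvtColor(p['img'],cv2.COLOR_BGR2HSV);m=cv2.inRange(h,np.array((12,80,60)),np.array((34,255,255)))
C=np.array([522.2,219.7]);a=np.radians(-3.6);Rm=np.array([[np.cos(a),-np.sin(a)],[np.sin(a),np.cos(a)]])
for x,y in((-33,-33),(-33,33),(33,33),(33,-33)): print((x,y),proj(p,np.r_[(C+Rm@[x,y])/1000,.1]))
c=p['img'][110:310,120:387].copy()
pts=[proj(p,np.r_[(C+Rm@np.array(q))/1000,.1])-[120,110] for q in((-33,-33),(-33,33),(33,33),(33,-33))]
c=cv2.resize(c,(800,600),interpolation=cv2.INTER_CUBIC);cv2.polylines(c,[(np.array(pts)*3).astype(int)],True,(255,0,255),1);
pts=[proj(p,np.r_[(C+Rm@np.array(q))/1000,.1])-[120,110] for q in((-15.5,-5.5),(-15.5,5.5),(15.5,5.5),(15.5,-5.5))]
cv2.polylines(c,[(np.array(pts)*3).astype(int)],True,(255,0,255),1);cv2.imwrite('pics/w8c.png',c)"
```

```text
plate (((521.8739624023438, 219.90713500976562), (66.56199645996094, 66.4339370727539), 86.5795669555664), (511.0432510280544, 226.3119415242085)) 325
lock tip [(array([0.5239, 0.2177, 0.1   ]), (array([247.7056, 226.7136]), 0.93))]
exp px [255.08513232 249.66808434] n 280 x 251 257 y 227 271 rect ((526.082275390625, 221.2390594482422), (3.6164746284484863, 29.748090744018555), 50.430328369140625) ang -39.13966203076131
c-expected mm [-0.90285565  0.17118392] in tool [ 0.80398846 -0.44480618 -0.01422226]
(-33, -33) [184.64532149 214.63936627]
(-33, 33) [258.29085676 161.22996908]
(33, 33) [310.17168991 232.01686996]
(33, -33) [239.402775   278.33518509]
```

View pics/w8c.png

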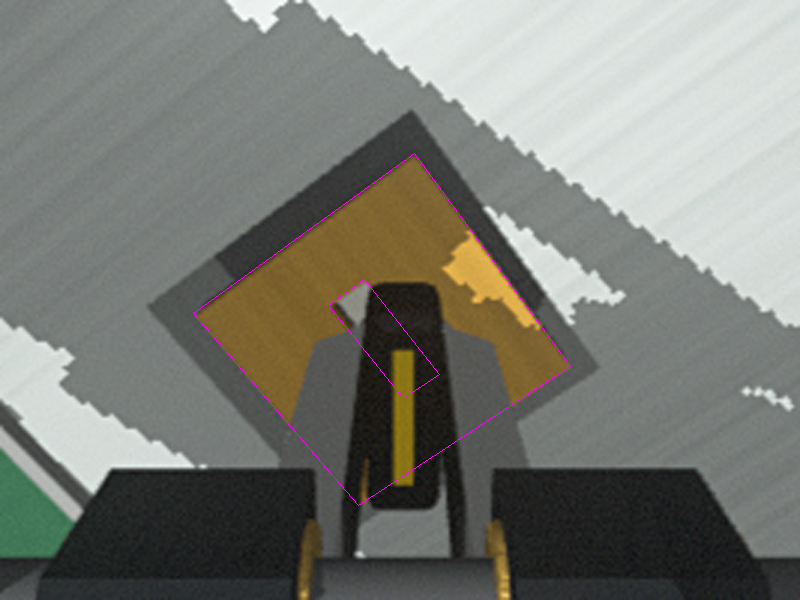

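arm_command(
  commands="2.5 -4 3 0 0 0 0",
)

```text
time: 20.9
tool_pos: [0.5266, 0.2217, 0.1109]
ee_rot: [3.115, 0.014, 2.448]
wrist_force: [2.9, 1.4, 9.7]
width: 0.0153
```

```bash
python3 -c "
from h import *
st()"
```

```text
{'time': 20.9, 'tool_pos': [0.5266, 0.2217, 0.1109], 'ee_rot': [3.1154, 0.0144, 2.4484], 'wrist_force': [2.9414, 1.4301, 9.7025], 'wrist_torque': [0.3341, -0.8298, -0.0394], 'width': 0.0153, 'joint_positions': [0.2979, 0.1485, 1.492, 0.0024, 1.4713, -0.5801]}
```

arm_command(
  commands="1.5 -2.5 3 0.5 0.3 -6 0;1.5 -2.5 3 0.5 0.3 -6 0;0 0 2 0 0 0 0",
)

```text
time: 21.28
tool_pos: [0.5271, 0.2219, 0.1109]
ee_rot: [3.122, 0.02, 2.665]
wrist_force: [-5.5, -2.2, 10.0]
width: 0.0157
```

```bash
python3 -c "
from h import *
st()"
```

```text
{'time': 21.275, 'tool_pos': [0.5271, 0.2219, 0.1109], 'ee_rot': [3.1215, 0.0196, 2.6647], 'wrist_force': [-5.5281, -2.166, 10.0104], 'wrist_torque': [-0.5144, 1.233, -0.0508], 'width': 0.0157, 'joint_positions': [0.2989, 0.1512, 1.4889, 0.0006, 1.4735, -0.7952]}
```

arm_command(
  commands="6 -5 2.5 0.4 0.5 3 0",
)

```text
time: 21.4
tool_pos: [0.5239, 0.221, 0.1114]
ee_rot: [3.12, 0.019, 2.611]
wrist_force: [5.6, 0.3, 9.1]
width: 0.0157
```

```bash
python3 -c "
from h import *
st()"
```

```text
{'time': 21.4, 'tool_pos': [0.5239, 0.221, 0.1114], 'ee_rot': [3.1196, 0.0186, 2.6107], 'wrist_force': [5.561, 0.2534, 9.1304], 'wrist_torque': [0.1092, -1.2799, -0.0536], 'width': 0.0157, 'joint_positions': [0.2989, 0.1431, 1.4971, 0.0011, 1.4726, -0.7414]}
```

arm_command(
  commands="3 -3 2.5 0.8 0.8 8 0;2 -3.5 2.5 0.4 0.4 8 0;1.5 -4 2.5 0.3 0.3 8 0",
)

```text
time: 21.78
tool_pos: [0.5206, 0.2193, 0.1118]
ee_rot: [3.123, -0.003, 2.179]
wrist_force: [0.7, 0.6, 8.8]
width: 0.0158
```

```bash
python3 -c "
from h import *
st()"
```

```text
{'time': 21.775, 'tool_pos': [0.5206, 0.2193, 0.1118], 'ee_rot': [3.1226, -0.0032, 2.1786], 'wrist_force': [0.7312, 0.6423, 8.8476], 'wrist_torque': [0.0704, -0.3901, 0.051], 'width': 0.0158, 'joint_positions': [0.2927, 0.1431, 1.4962, 0.0089, 1.4852, -0.3158]}
```

arm_command(
  commands="0.5 -1.5 3 0.6 0 8 0;0.3 -2 2.5 0.4 0 8 0;0 -2 2.5 0.3 0 8 0",
)

```text
time: 22.15
tool_pos: [0.5222, 0.2196, 0.1112]
ee_rot: [3.128, -0.008, 1.746]
wrist_force: [0.5, -0.6, 8.5]
width: 0.0159
```

```bash
python3 -c "
from h import *
st()"
```

```text
{'time': 22.15, 'tool_pos': [0.5222, 0.2196, 0.1112], 'ee_rot': [3.1277, -0.0075, 1.7456], 'wrist_force': [0.5002, -0.6238, 8.5227], 'wrist_torque': [-0.1145, -0.1224, 0.0208], 'width': 0.0159, 'joint_positions': [0.2944, 0.1488, 1.4909, 0.0058, 1.4872, 0.1191]}
```

arm_command(
  commands="0 -2 2.5 0.4 -0.3 7 0;0 -2 2.5 0.2 -0.2 6 0;0 -2 2.5 0.2 0 0 0",
)

```text
time: 22.52
tool_pos: [0.5229, 0.2202, 0.111]
ee_rot: [3.124, -0.005, 1.51]
wrist_force: [-1.1, -2.2, 9.4]
width: 0.0155
```

```bash
python3 -c "
from h import *
st()"
```

```text
{'time': 22.525, 'tool_pos': [0.5229, 0.2202, 0.111], 'ee_rot': [3.1242, -0.0048, 1.5099], 'wrist_force': [-1.1319, -2.1608, 9.386], 'wrist_torque': [-0.5058, 0.2059, 0.024], 'width': 0.0155, 'joint_positions': [0.2997, 0.149, 1.491, -0.0016, 1.4836, 0.3608]}
```

arm_command(
  commands="-0.5 -0.5 -1 0.8 -0.2 0 0;0 0 -1.5 0 0 0 0;0 0 -1.5 0 0 0 0;0 0 0 0 0 0 0",
)

```text
time: 23.02
tool_pos: [0.5233, 0.2202, 0.1163]
ee_rot: [3.136, -0.003, 1.51]
wrist_force: [-1.6, 0.4, 3.8]
width: 0.0156
```

```bash
python3 -c "
from h import *
st()"
```

```text
{'time': 23.025, 'tool_pos': [0.5233, 0.2202, 0.1163], 'ee_rot': [3.1355, -0.0027, 1.5098], 'wrist_force': [-1.5774, 0.3689, 3.7944], 'wrist_torque': [-0.2321, 0.2149, -0.0054], 'width': 0.0156, 'joint_positions': [0.2982, 0.1551, 1.4733, 0.0004, 1.5066, 0.3592]}
```

arm_command(
  commands="0 0 -0.5 0 0 0 0;0 0 0 0 0 0 0.3;0 0 0 0 0 0 0.3;0 0 0 0 0 0 0.4;0 0 0 0 0 0 0.4;0 0 0 0 0 0 0.5;0 0 0 0 0 0 0.5;0 0 0 0 0 0 0.5",
)

```text
time: 24.02
tool_pos: [0.5233, 0.2202, 0.1145]
ee_rot: [3.136, -0.002, 1.51]
wrist_force: [0.2, -0.4, 0.5]
width: 0.0471
```

arm_command(
  commands="0 0 -10 0 0 0 0.5;0 0 -20 0 0 0 0.5;0 0 -30 0 0 0 0.5;-30 0 -30 0 0 0 0.5;-30 0 0 0 0 0 0.5;0 0 0 0 0 0 0.5;0 0 0 0 0 0 0.5",
)

```text
time: 24.9
tool_pos: [0.52, 0.1598, 0.2121]
ee_rot: [3.131, -0.004, 1.511]
wrist_force: [-0.8, 0.4, -0.1]
width: 0.047
```

```bash
python3 -c "
from plate import *
st();p=look('w9');s=snapshot('scene')
h=cv2.cvtColor(p['img'],cv2.COLOR_BGR2HSV);m=cv2.inRange(h,np.array((25,120,60)),np.array((36,255,255)))
uv=proj(p,(.5225,.22,.142));print('exp stripe',uv)
c=s['img'];u=proj(s,(.5224,.2197,.1)).astype(int);c=c[u[1]-45:u[1]+45,u[0]-60:u[0]+60]
cv2.imwrite('pics/w9c.png',np.hstack([cv2.resize(c,(400,300),interpolation=cv2.INTER_CUBIC),cv2.resize(p['img'],(400,300))]))"
```

```text
{'time': 24.9, 'tool_pos': [0.52, 0.1598, 0.2121], 'ee_rot': [3.131, -0.0042, 1.5111], 'wrist_force': [-0.7798, 0.4402, -0.1078], 'wrist_torque': [-0.0009, -0.1119, -0.0358], 'width': 0.047, 'joint_positions': [0.1931, 0.0639, 1.3827, 0.0014, 1.6837, 0.2529]}
plate (((522.4495849609375, 219.5712890625), (65.99357604980469, 66.87934112548828), 86.56884765625), (522.4350385752278, 219.71791903643768)) 253
hole (((522.15234375, 216.8988494873047), (54.05268859863281, 32.21796417236328), 86.55267333984375), (522.5328165334577, 217.20700966760847)) [252.8057554  136.24460432]
lock tip [(array([0.5208, 0.218 , 0.1   ]), (array([251.1872, 136.2048]), 0.61))]
exp stripe [252.85286746 137.01891778]
```

View pics/w9c.png

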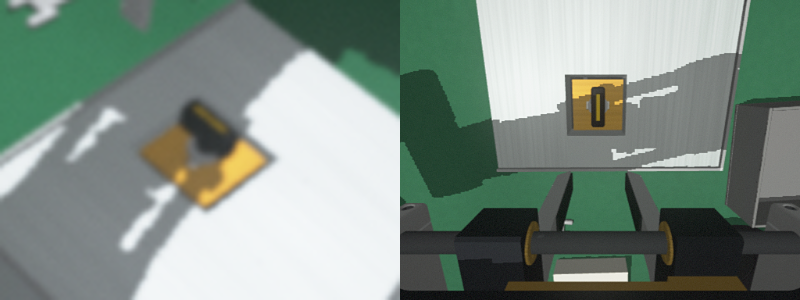

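```bash
python3 - <<'E'
from h import *
p=np.load("w9.npy",allow_pickle=True).item();s=snapshot("scene")
def st_(q,uv,r,lo):
    h=cv2.cvtColor(q["img"],cv2.COLOR_BGR2HSV).astype(int);b=q["img"].astype(int)
    ys,xs=np.mgrid[:384,:512];m=(np.hypot(xs-uv[0],ys-uv[1])<r)&(h[...,0]>21)&(h[...,0]<38)&(h[...,1]>lo)&(h[...,2]>50);return xs[m],ys[m]
a=st_(p,(252.8,137),15,150);e=proj(s,(.5225,.22,.142));b=st_(s,e,8,90)
print(e,len(a[0]),len(b[0]))
W=np.array([atz(p,u,.142)[:2] for u in zip(*a)]);c=W.mean(0);v=np.linalg.svd(W-c)[2][0];print(c,np.degrees(np.arctan2(v[1],v[0]))%180)
print(tri([(p,(a[0].mean(),a[1].mean())),(s,(b[0].mean(),b[1].mean()))]))
robot.close_job()
E
```

```text
[349.69983195 239.93257501] 145 28
[0.52262794 0.21995071] 86.47338100933679
(array([0.52264489, 0.21985711, 0.14020627]), [np.float64(2.731151811847629e-05), np.float64(2.7311518118375165e-05)])
the job is handed in; nothing more can be done
```

The T-bolt is in the slicer's lock: it went through the slot, was turned a quarter turn clockwise, was let up by the spring and released. I handed the job in at about 25 s of the 72 s limit.

**Final checks:**
- **Position and turn:** The bolt's stripe was at (0.5226, 0.2199), against a plate centre measured at about (0.5224, 0.2197). It points at 86.5°, and the slicer's x at about -3.5°, so it is crosswise to within about a degree.
- **Seating:** The tool height before letting go put the T-head's underside about 11 mm under the plate's top. A two-view measurement put the stripe at 0.140 m, where 0.142 m is right. That 2 mm gap is within the calibration error, but the measurement alone gives a depth of about 12.8 mm, close to the 13.2 mm limit.
- **Upright and clear:** The last picture shows the bolt upright and the gripper well clear of it.

**What did not go smoothly:** During the turn the bolt slid about 5 mm sideways under the spring load and stuck there. I turned it back about 12° with a sideways push and recentred it before finishing the turn. No reading at the wrist passed about 13 N.

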